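# Swap the battery pack in the push-push charging dock

## Task

The red-capped battery pack in the charging dock has to make way for the green-capped one: press it down to its stop so that the catch lets go and it pops up, lift it out and stand it upright in the blue tray. Then put the green-capped pack into the bay and press it down to its stop until the catch holds it down. Press gently, never loading the dock with more than 22 N (the pack's own weight included), and leave the other things on the bench where they are.

Things in the scene. Friction and masses are not known exactly. Their poses are not given: they have to be found in the camera images.
- dock: Grey top-loading charging dock fixed to the bench, 120 mm tall; origin on the bench under the axis of its bay, z up, front (two lamps, vents) to its -x, rear housing with the catch to its +x. Walls reach from -32 to +64 mm in x and +-44 mm in y, the 8 mm high black flange from -44 to +74 mm and +-61 mm
- bay_mouth (a point): Centre of the bay's black flared mouth, level with the dock's top, 120 mm above the bench; axes as the dock's. The bay is 39 mm (x) by 63 mm (y), flaring to 57 by 81 mm over its top 15 mm
- cradle (a joint): Sprung floor of the bay (m, positive downward): 0 (to 1 mm) = held by the catch, -0.026 = up. Spring: 7 N up when risen, 10 N when held. Pushing it to its stop and letting it rise switches the catch: a held cradle then rises to -0.026, a risen one is then held at 0. The stop must be felt: hidden, 5 to 15 mm below 0 when catching, 7 to 17 mm when releasing
- cradle_top (a point): Centre of the cradle's upper face, on which a pack stands in the bay; 32 mm above the bench at joint value 0, 58 mm when up. A finger pressing a pack down feels 2 to 9 N on the way (the pack's weight helps); at the stop this climbs by about 5 N per mm, and 12 to 15 N of push is enough to switch the catch
- pack_empty: Battery pack with red cap (top 34 mm) and black ribbed lower part: 36 mm (its x) by 60 mm (its y) by 100 mm, 0.17 to 0.35 kg, top edges bevelled over the last 8 mm, bottom ones 3 mm; origin at the centre of its underside, z up. Starts held down in the bay, its x along the dock's x, 12 mm out of the mouth; 38 mm out when the cradle is up. It stands loose on the cradle
- pack_empty_top (a point): Centre of the red pack's flat top (26 by 50 mm), 100 mm above its origin
- pack_full: Battery pack like the other but with a green cap; starts upright on the bench. It fits the bay with 1.5 mm of play on each side, with its x along the dock's x, either way round
- pack_full_top (a point): Centre of the green pack's flat top, 100 mm above its origin
- tray: Blue open tray fixed to the bench, 150 mm (its x) by 130 mm (its y) by 28 mm high, walls and floor 5 mm; origin at the centre of its underside, z up
- measure: Yellow tape measure, a bystander, to be left where it is; origin at its underside
- offcut: Small flat offcut of wood, a bystander, to be left where it is; origin at its underside
There are look-alikes about, which are no part of the job. There is more than one size of the tray; the one meant has the size given above.

How it is judged:
On the way, in this order (a step that is already met when the one before it is completed fails the run):
1. the catch has let go and the red-capped pack has popped up in the bay (value of joint cradle below -0.018 m and horizontal distance between pack_empty and cradle_top below 0.006 m and z of pack_empty in the frame of cradle_top below 0.006 m), for 0.1 s.
2. the red-capped pack stands in the tray (x of pack_empty in the frame of tray between -0.055 and 0.055 m and y of pack_empty in the frame of tray between -0.045 and 0.045 m and z of pack_empty in the frame of tray below 0.015 m and angle between pack_empty's own z axis and vertical below 0.15 rad and linear speed of pack_empty below 0.03 m/s), for 0.2 s.
3. the green-capped pack has been pressed down past the held position (value of joint cradle above 0.003 m and horizontal distance between pack_full and cradle_top below 0.005 m and angle between pack_full's own z axis and vertical below 0.08 rad and z of pack_full in the frame of cradle_top below 0.004 m), for 0.02 s.
At the end, for the whole second after the job is handed in: Green pack on the cradle in the bay, centred to 5 mm, upright to 0.08 rad, held by the catch (cradle within 2 mm of 0), at rest. Red pack at rest on the tray's floor, upright to 0.15 rad, its centre within 55 mm (x) and 45 mm (y) of the tray's (all of step 2 and value of joint cradle between -0.002 and 0.002 m and velocity of joint cradle below 0.01 m/s and horizontal distance between pack_full and cradle_top below 0.005 m and angle between pack_full's own z axis and vertical below 0.08 rad and z of pack_full in the frame of cradle_top below 0.004 m and linear speed of pack_full below 0.02 m/s); the robot touches nothing.
It fails at once if more than 22 N between the red-capped pack and the dock or its cradle (contact force between pack_empty and dock above 22 N).
It fails at once if more than 22 N between the green-capped pack and the dock or its cradle (contact force between pack_full and dock above 22 N).
It fails at once if more than 22 N between the robot and the dock (contact force between any of the fingers, the arm and dock above 22 N).
It fails at once if a bystander shifted by more than 20 mm (distance of any of measure, offcut from where it was at the start of the episode above 0.02 m).
It also fails if it takes over 67 s, if anything falls off the work surface, if the arm or the gripper's body presses on something with over 40 N, if the wrist force passes 120 N, or if a joint passes its speed limit or range.

## Robot

A 7-joint arm with a two-finger parallel gripper is mounted at the origin on a cart in front of the work surface, level with it; the furniture and walls round the work are solid. World frame = base frame: x ahead of the robot, y to its left, z up, the work surface at z = 0. Lengths are in m, angles in rad, forces in N, time in s.
With the tool pointing down it reaches from about 0.425 to 0.875 m from the base axis. Payload 9.9 kg.
Tool frame: the origin (TCP) lies at the very end of the fingers, on their centre line; the grasp point (between the pads) lies 19 mm behind it (manip.grip_depth is the distance from the TCP to the grasp point, in m); z points along the fingers, y is the line along which they close (so a half turn about z gives the same grasp; the last joint's range is limited). The gripper opens to 85 mm and grips with 20 to 120 N. Pads are 22 mm wide; open, the fingers measure 114 mm over their backs; the gripper's body (76 mm by 85 mm) begins 54 mm behind the grasp point. The pads swing forward as they close: fully open they stand 13 mm farther back than shut.
Start: joints at [-1.419, 0.576, 0.025, 1.437, -0.015, 1.129, -0.057], TCP at [0.158, 0.656, 0.231] pointing down, gripper open.
Joint ranges: [-2.76, 2.76], [-0.34, 2.15], [-1.52, 1.57], [0.19, 2.46], [-1.09, 4.23], [0.17, 1.99], [-2.82, 2.82]. Speed limits (rad/s): [2.22, 2.22, 3.01, 3.01, 3.14, 3.14, 3.14].

## Interface

Orientations are given as a unit quaternion [w, x, y, z].
In Python, from workcell import manip gives the robot as it stands. The module is installed in compiled form; this text tells all that it offers.
- The arm moves only by the tool send_rows, never from a script. Its argument "increments" is one flat list of numbers, 7 for each row, row after row: the turn, a rotation vector about the tool's x, y, z in units of 5 degrees (1.0 is 5 degrees), then the shift along the tool's x, y, z in units of 30 mm (1.0 is 30 mm), then the opening, from 0 (shut) to 1 (fully open). In form: [wx, wy, wz, x, y, z, gripper, wx, wy, wz, x, y, z, gripper, ...]. A call has 1 to 5 rows; each row is the pose to reach, as a shift and turn from the pose commanded when the call began, along the tool's axes at that moment; what a row does not reach only later rows make up. A row lasts 1/12 s, in which the tool goes at most 41.7 mm and 7.16 degrees, less where a joint would pass 70% of its speed; a pose out of reach is approached as far as the arm can. A call with a gripper value outside its range is refused whole. The fingers move at their own pace and stop on an object; "grip_force" is the grip in N (left out, the last holds). Time passes only in rows, so rows that repeat a pose let the fingers close. It gives the time, the measured TCP pose, the force, the opening and the grip force at its end, in the units of the state.
- manip.sense(): the state, without advancing time (a new reading comes with each control period).
- manip.camera(name): name is "side" or "top"; returns a dict with "pixels" (420x560x3 uint8, red, green, blue), "camera_matrix" (3x3 intrinsics, pixels), "eye" and "orientation" of the camera in the world. Camera axes: x right, y down, z forward; pixel columns grow to the right and rows downward; lengths in m; the calibration is good to about 2 mm. A picture is of the moment at which its call begins. There is no depth.
- manip.finish_job(): hands the job in; it is judged then, once.
The state is a dict: "time_s": time; "joint_pos": joint angles; "dq": joint speeds; "joint_torque": joint torques, N m; "position": TCP position; "ee_rot": TCP orientation; "contact_force": force on the tool from outside, world axes, zero at the start; "moment": the same for the moment, N m; "finger_gap": finger opening in m; "finger_force": force on a finger pad.
Only numpy, scipy, OpenCV 4.12 (cv2) and the standard library are available. Lean on these libraries where they do the work, as an engineer would, in place of code of your own. Each camera call takes 0.05 s, during which the arm holds its last target. There are 200 camera calls.

## Working session

There is one attempt and no reset: what is moved stays moved. The work goes in short steps, Python scripts to look and compute and a tool call to move; the robot and the scene stay as the last step left them, time stands still between calls to the robot, and variables do not carry over. Pictures are saved under pics/ and viewed, at most 10 in all, crops included, and the job is handed in when it is done.

Besides the shell and the picture viewer there is one more tool, called after "Emit:" as name(argument=value, ...), one argument or row to a line, values as JSON. send_rows: Moves the arm, as the interface text tells. Its arguments: {"type":"object","properties":{"increments":{"type":"array"},"grip_force":{"type":"number"}},"required":["increments"]}

```bash
mkdir -p pics; cat > h.py <<'E'
import numpy as np, cv2
from workcell import manip
from scipy.spatial.transform import Rotation as R
def rot(q): return R.from_quat([q[1],q[2],q[3],q[0]]).as_matrix()
def snap(n,f):
    c=manip.camera(n); cv2.imwrite(f'pics/{f}.png',c['pixels'][:,:,::-1]); np.save(f'pics/{f}.npy',c,allow_pickle=True); return c
def load(f): return np.load(f'pics/{f}.npy',allow_pickle=True).item()
def unproj(c,u,v,z):
    d=rot(c['orientation'])@np.linalg.inv(c['camera_matrix'])@np.array([u,v,1.]); e=np.array(c['eye']); return e+d*(z-e[2])/d[2]
def proj(c,p):
    q=c['camera_matrix']@(rot(c['orientation']).T@(np.array(p)-c['eye'])); return q[:2]/q[2]
def st():
    s=manip.sense(); print({k:np.round(s[k],4).tolist() for k in('time_s','joint_pos','position','ee_rot','contact_force','finger_gap')}); return s
E
python3 - <<'E'
from h import *
a=snap('top','t0');b=snap('side','s0');st();print(a['eye'],a['orientation'],a['camera_matrix'],b['eye'],b['orientation'],manip.grip_depth)
E
```

```text
{'time_s': 0.1, 'joint_pos': [-1.4188, 0.5764, 0.0248, 1.4378, -0.015, 1.129, -0.0565], 'position': [0.1576, 0.6559, 0.2305], 'ee_rot': [-0.0001, 0.1176, 0.9931, -0.0007], 'contact_force': [-0.5743, -0.4075, -0.0436], 'finger_gap': 0.0854}
[ 0.40945786 -0.11139042  1.40195599] [-0.04063416  0.70749343 -0.70465793  0.03548409] [[478.51122596   0.         277.3530558 ]
 [  0.         478.51122596 204.27197883]
 [  0.           0.           1.        ]] [ 0.59237043 -1.33620762  1.07125607] [-0.43757599  0.89875712  0.02469144 -0.01237824] 0.0187
```

View pics/t0.png

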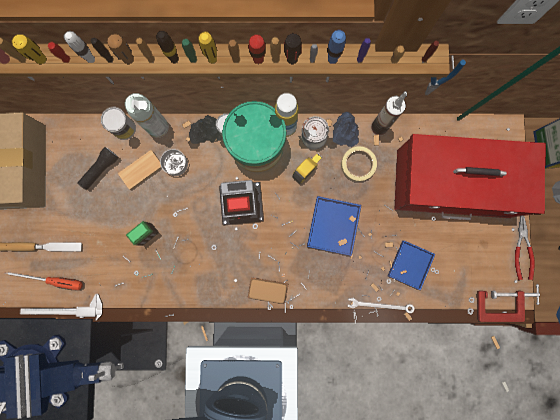

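View pics/s0.png

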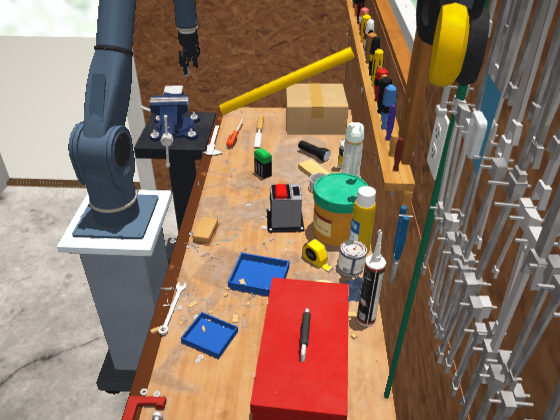

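The top view shows the dock with the red pack at about (241,203) and the green-capped pack at (142,233). The large blue tray is at (334,226) and a smaller look-alike tray at (412,265). The tape measure is at (307,168), and the wood pieces are at (267,290) and (140,169). Other things that could be confused are the green bucket (254,132) and the red toolbox (470,175). I choose the dock pack, the green block and the larger tray, and will check them in an enlarged crop.

```bash
python3 - <<'E'
from h import *
a=load('t0')['pixels'][:,:,::-1]
x=cv2.resize(a[170:270,110:190],None,fx=5,fy=5,interpolation=cv2.INTER_CUBIC)
y=cv2.resize(a[170:270,205:285],None,fx=5,fy=5,interpolation=cv2.INTER_CUBIC)
cv2.imwrite('pics/c1.png',np.hstack([x[:, :400],y[:, :400]]))
b=load('s0')['pixels'][:,:,::-1]
x=cv2.resize(b[140:240,245:310],None,fx=6,fy=6,interpolation=cv2.INTER_CUBIC)
y=cv2.resize(b[245:300,225:295],None,fx=5.5,fy=5.5,interpolation=cv2.INTER_CUBIC)
y=cv2.copyMakeBorder(y,0,600-y.shape[0],0,0,cv2.BORDER_CONSTANT)
cv2.imwrite('pics/c2.png',np.hstack([x,y]))
E
```

```text
(no output)
```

View pics/c1.png

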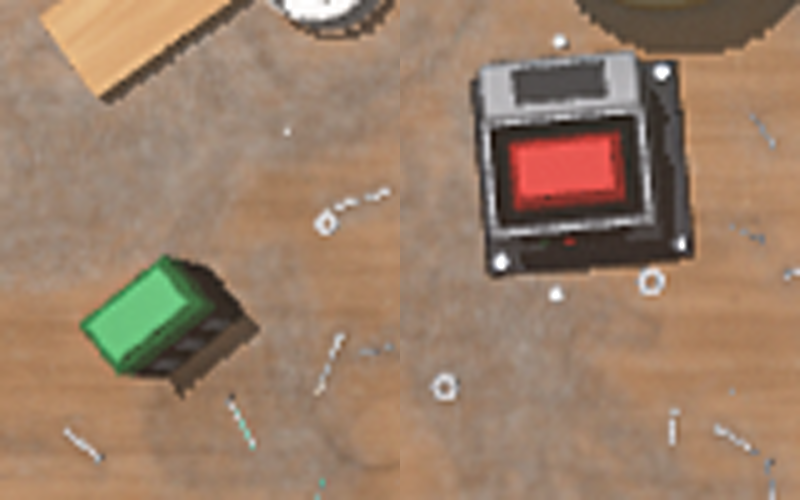

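View pics/c2.png

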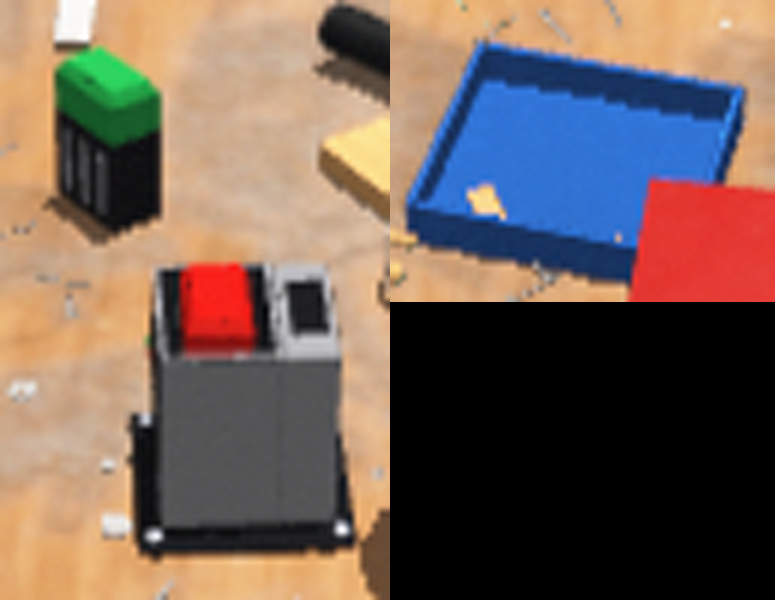

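The crops confirm the choice: the green cap is at t0 (137–148, 222–245) and the red top in the dock at (228–250, 197–211). The tray in the side view is the large one.

```bash
cat > fit.py <<'E'
from h import *
from scipy.optimize import minimize, least_squares
def prism(hx,hy,z0,z1,bev=0.008,inset=.005):
    P=[]
    for z,i in((z0,0),(z1-bev,0),(z1,inset)):
        P+=[(sx*(hx-i),sy*(hy-i),z) for sx in(1,-1) for sy in(1,-1)]
    return np.array(P)
def place(P,p):
    c,s=np.cos(p[2]),np.sin(p[2]); return np.c_[P[:,0]*c-P[:,1]*s+p[0],P[:,0]*s+P[:,1]*c+p[1],P[:,2]]
def mask(c,col,box):
    h=cv2.cvtColor(c['pixels'],cv2.COLOR_RGB2HSV); H,S,V=cv2.split(h)
    m={'g':(H>45)&(H<80)&(S>110)&(V>50),'r':((H<6)|(H>174))&(S>150)&(V>110),'b':(H>100)&(H<120)&(S>140)}[col]
    o=np.zeros(m.shape,np.float32); u0,v0,u1,v1=box; o[v0:v1,u0:u1]=m[v0:v1,u0:u1]; return o
def sil(c,P):
    k=8; q=np.array([proj(c,p) for p in P]); hull=cv2.convexHull(((q+.5)*k-.5).astype(np.float32)).astype(np.int32)
    m=np.zeros((420*k,560*k),np.uint8); cv2.fillConvexPoly(m,hull,255); return cv2.resize(m,(560,420),interpolation=cv2.INTER_AREA)/255.
def fit(P,views,p0):
    f=lambda p:sum(np.abs(sil(c,place(P,p))-m).sum() for c,m in views)
    s=np.array([.006,.006,.1]); best=None
    for y in(p0[2],p0[2]+.25,p0[2]-.25):
        r=minimize(lambda d:f(np.array([p0[0],p0[1],y])+d*s),[0,0,0],method='Nelder-Mead',options=dict(initial_simplex=[[0,0,0],[1,0,0],[0,1,0],[0,0,1]],xatol=.01,fatol=.1))
        p=np.array([p0[0],p0[1],y])+r.x*s
        if best is None or r.fun<best[1]: best=(p,r.fun)
    return best
def fitpts(obs,p0):
    # obs: (cam,u,v,(x,y,z))
    r=least_squares(lambda p:np.concatenate([proj(c,place(np.array([X]),p)[0])-(u,v) for c,u,v,X in obs]),p0,loss='soft_l1'); return r.x,np.round(r.fun.reshape(-1,2),1)
E
python3 - <<'E'
from fit import *
t,s=load('t0'),load('s0')
mg=mask(t,'g',(120,210,170,260)),mask(s,'g',(245,140,280,185))
print([m.sum() for m in mg])
g0=unproj(t,140,232,.09); P=prism(.018,.03,.066,.1)
print('g',fit(P,[(t,mg[0]),(s,mg[1])],[g0[0],g0[1],-.6]), fit(P,[(t,mg[0])],[g0[0],g0[1],-.6]),fit(P,[(s,mg[1])],[g0[0],g0[1],-.6]))
# dock points from crops
T=lambda x,y:(205+(x-402)/5,170+(y-2)/5); S=lambda x,y:(245+(x-2.5)/6,140+(y-2.5)/6)
ob=[(t,*T(480,66),(.064,.044,.12)),(t,*T(637,55),(.064,-.044,.12)),(t,*T(655,228),(-.032,-.044,.12)),(t,*T(494,240),(-.032,.044,.12)),
(t,*T(488,276),(-.044,.061,.008)),(t,*T(693,259),(-.044,-.061,.008)),(t,*T(678,62),(.074,-.061,.008)),
(s,*S(160,357),(-.032,-.044,.12)),(s,*S(341,357),(.064,-.044,.12)),(s,*S(331,265),(.064,.044,.12)),
(s,*S(139,553),(-.044,-.061,.004)),(s,*S(354,545),(.074,-.061,.004))]
d0=unproj(t,241,203,.12); print('d',fitpts(ob,[d0[0],d0[1],0]),fitpts(ob[:7],[d0[0],d0[1],0])[0],fitpts(ob[7:],[d0[0],d0[1],0])[0])
mr=mask(t,'r',(215,180,265,220)); Pt=prism(.016,.028,.13,.132,.001,.003)
print('r',mr.sum(),fit(Pt,[(t,mr)],[d0[0],d0[1],0]))
mb=mask(t,'b',(295,185,370,265)); q=cv2.boxPoints(cv2.minAreaRect(np.argwhere(mb>0)[:,::-1].astype(np.float32))); print(q)
tt=unproj(t,334,226,.02)
for y in(-.15,1.4): print('tray',fit(prism(.075,.065,0,.028,.001,0),[(t,mb)],[tt[0],tt[1],y]))
E
```

```text
[np.float32(217.0), np.float32(199.0)]
g (array([0.47146831, 0.28109548, 0.63695655]), np.float64(159.53333333333333)) (array([0.47243448, 0.2844957 , 0.56031844]), np.float64(135.2549019607843)) (array([ 0.47168089,  0.27930648, -2.50260193]), np.float64(18.69411764705882))
d (array([0.54780252, 0.00334725, 0.09173076]), array([[-0.2, -0.5],
       [ 0.7, -1.2],
       [ 0. , -0.6],
       [-0.4, -0.2],
       [-0.1,  0.3],
       [ 0.6,  0. ],
       [ 0.2, -0.4],
       [-0.8,  0.2],
       [-0.2, -0.5],
       [-0.8, -1.1],
       [-0.8, -0.3],
       [-0.2,  0.1]])) [0.54679297 0.00360693 0.09062593] [0.54992954 0.00219257 0.08057878]
r 295.0 (array([0.54833903, 0.00340085, 0.11564505]), np.float64(41.49411764705882))
[[306.96155 246.19232]
 [316.96155 196.19232]
 [360.4231  204.88464]
 [350.4231  254.88464]]
tray (array([ 0.49879087, -0.26409581, -0.196677  ]), np.float64(1860.4745098039218))
tray (array([ 0.498921  , -0.26288536,  1.63293261]), np.float64(1948.5960784313727))
```

```bash
python3 - <<'E'
from fit import *
t,s=load('t0'),load('s0')
h=cv2.cvtColor(t['pixels'],cv2.COLOR_RGB2HSV)
H,S,V=cv2.split(h)
m=((H>40)&(H<90)&(S>90)).astype(np.float32); o=np.zeros_like(m); o[210:260,120:170]=m[210:260,120:170]
n,l,stt,cc=cv2.connectedComponentsWithStats(o.astype(np.uint8)); k=1+np.argmax(stt[1:,4]); o=(l==k).astype(np.float32); print(o.sum(),stt[k],cc[k])
P=prism(.018,.03,.066,.1)
ms=mask(s,'g',(245,140,280,185))
a=fit(P,[(t,o)],[.472,.28,.64]); b=fit(P,[(t,o),(s,ms)],[.472,.28,.64]); print(a,b)
q=np.array([[306.96,246.19],[316.96,196.19],[360.42,204.88],[350.42,254.88]]); c=q.mean(0)
w=[unproj(t,*p,.028) for p in q]; print(unproj(t,*c,.028),[np.round(x[:2],4) for x in w],np.arctan2(*(w[1]-w[0])[[1,0]]))
for nm,u,v in(('offcut',267,290),('measure',307,168),('wood',140,169)): print(nm,unproj(t,u,v,.01))
I=cv2.resize(np.dstack([o]*3)[210:260,120:170]*255,None,fx=4,fy=4)
print(np.unique(o))
E
```

```text
307.0 [126 222  26  23 307] [138.35179153 232.72638436]
(array([0.47155922, 0.28179702, 0.67007335]), np.float64(48.12549019607843)) (array([0.47149467, 0.28101482, 0.66265811]), np.float64(72.22745098039215))
[ 0.4971562 -0.2631098  0.028    ] [array([ 0.4377, -0.1862]), array([ 0.5819, -0.2155]), array([ 0.5571, -0.3406]), array([ 0.4136, -0.3101])] -0.20000603820252627
offcut [ 0.31228828 -0.07227202  0.01      ]
measure [ 0.66783565 -0.18785834  0.01      ]
wood [0.66331498 0.30551541 0.01      ]
[0. 1.]
```

```bash
cat > plan.py <<'E'
from h import *
def tool(phi): return np.array([[-np.sin(phi)*-1,np.cos(phi),0],[-np.cos(phi),np.sin(phi),0],[0,0,-1]])
def plan(wps,start=None):
    """wps: (x,y,z,phi) with phi = world angle of tool y; prints [wx wy wz x y z] chain from the present pose"""
    s=manip.sense(); Rm=rot(s['ee_rot']); p=np.array(s['position'])
    print('t',round(s['time_s'],2),'pos',np.round(p,4),'phi',round(np.arctan2(Rm[1,1],Rm[0,1]),4),'tilt',np.round(Rm[:2,2],4),'F',np.round(s['contact_force'],2),'gap',round(s['finger_gap'],4),'q7',round(s['joint_pos'][6],2))
    for x,y,z,phi in wps:
        G=tool(phi); rv=R.from_matrix(Rm.T@G).as_rotvec()/np.radians(5); d=Rm.T@(np.array([x,y,z])-p)/.03
        print(np.round(rv,2).tolist(),np.round(d,3).tolist()); Rm=G;p=np.array([x,y,z])
E
python3 -c "
from plan import *
print(tool(1.335),rot(manip.sense()['ee_rot']))
plan([(.28,.53,.28,1.0),(.40,.36,.28,.7),(.47,.18,.26,.4),(.548,.0035,.20,.095)])"
```

```text
[[ 0.97232861  0.23361735  0.        ]
 [-0.23361735  0.97232861  0.        ]
 [ 0.          0.         -1.        ]] [[-9.72343955e-01  2.33553302e-01 -2.97168515e-04]
 [ 2.33553485e-01  9.72342869e-01 -1.45429963e-03]
 [-5.07067943e-05 -1.48348420e-03 -9.99998898e-01]]
t 0.1 pos [0.1576 0.6559 0.2305] phi 1.3351 tilt [-0.0003 -0.0015] F [-0.57 -0.41 -0.04] gap 0.0854 q7 -0.06Traceback (most recent call last):
  File "<string>", line 4, in <module>
    plan([(.28,.53,.28,1.0),(.40,.36,.28,.7),(.47,.18,.26,.4),(.548,.0035,.20,.095)])
    ~~~~^^^^^^^^^^^^^^^^^^^^^^^^^^^^^^^^^^^^^^^^^^^^^^^^^^^^^^^^^^^^^^^^^^^^^^^^^^^^^
  File "plan.py", line 8, in plan
    G=tool(phi); rv=R.from_matrix(Rm.T@G).as_rotvec()/np.radians(5); d=Rm.T@(np.array([x,y,z])-p)/.03
                    ~~~~~~~~~~~~~^^^^^^^^
  File "scipy/spatial/transform/_rotation.pyx", line 1143, in scipy.spatial.transform._rotation.Rotation.from_matrix
ValueError: Non-positive determinant (left-handed or null coordinate frame) in rotation matrix 0: [[-9.44388712e-01 -3.28831200e-01  5.07067943e-05]
 [-3.28830767e-01  9.44387699e-01  1.48348420e-03]
 [ 5.35702761e-04 -1.38431178e-03  9.99998898e-01]].
```

```bash
sed -i 's/^def tool.*/def tool(phi): return np.array([[-np.sin(phi),np.cos(phi),0],[np.cos(phi),np.sin(phi),0],[0,0,-1]])/' plan.py
python3 -c "
from plan import *
plan([(.28,.53,.28,1.0),(.40,.36,.28,.7),(.47,.18,.26,.4),(.548,.0035,.20,.095)])"
```

```text
t 0.1 pos [0.1576 0.6559 0.2305] phi 1.3351 tilt [-0.0003 -0.0015] F [-0.57 -0.41 -0.04] gap 0.0854 q7 -0.06
[-0.02, 0.0, 3.84] [-4.949, -3.131, -1.644]
[0.0, 0.0, 3.44] [-6.428, -2.607, 0.0]
[0.0, 0.0, 3.44] [-6.092, -2.081, 0.667]
[0.0, 0.0, 3.5] [-6.431, 0.104, 2.0]
```

Emit:
send_rows(
  increments=[0, 0, 3.84, -4.95, -3.13, -1.64, 0, 0, 0, 3.84, -4.95, -3.13, -1.64, 0, 0, 0, 3.84, -4.95, -3.13, -1.64, 0, 0, 0, 3.84, -4.95, -3.13, -1.64, 0, 0, 0, 3.84, -4.95, -3.13, -1.64, 0],
  grip_force=40,
)

```text
time_s: 0.52
position: [0.2855, 0.5258, 0.2822]
ee_rot: [0.002, 0.285, 0.959, 0.0]
contact_force: [1.5, -0.3, 0.8]
finger_gap: 0.0259
finger_force: 0.0
```

Emit:
send_rows(
  increments=[0, 0, 3.44, -6.43, -2.61, 0, 0, 0, 0, 3.44, -6.43, -2.61, 0, 0, 0, 0, 3.44, -6.43, -2.61, 0, 0, 0, 0, 3.44, -6.43, -2.61, 0, 0, 0, 0, 3.44, -6.43, -2.61, 0, 0],
)

```text
time_s: 0.93
position: [0.4007, 0.3584, 0.2804]
ee_rot: [-0.0, 0.422, 0.907, -0.0]
contact_force: [1.2, 0.8, 0.3]
finger_gap: 0.0001
finger_force: 0.0
```

```bash
python3 -c "
from plan import *
plan([(.47,.18,.26,.4),(.548,.0035,.20,.095)])"
```

```text
t 0.93 pos [0.4007 0.3584 0.2804] phi 0.7 tilt [-0.0002 -0.0003] F [1.16 0.83 0.31] gap 0.0001 q7 -0.01
[-0.0, 0.0, 3.44] [-6.037, -2.065, 0.68]
[0.0, 0.0, 3.5] [-6.431, 0.104, 2.0]
```

Emit:
send_rows(
  increments=[0, 0, 3.44, -6.04, -2.07, 0.68, 0, 0, 0, 3.44, -6.04, -2.07, 0.68, 0, 0, 0, 3.44, -6.04, -2.07, 0.68, 0, 0, 0, 3.44, -6.04, -2.07, 0.68, 0, 0, 0, 3.44, -6.04, -2.07, 0.68, 0],
)

```text
time_s: 1.35
position: [0.4701, 0.1771, 0.2598]
ee_rot: [0.0, 0.554, 0.832, -0.001]
contact_force: [0.3, 0.2, -0.0]
finger_gap: 0.0004
finger_force: 0.0
```

Emit:
send_rows(
  increments=[0, 0, 3.5, -6.43, 0.1, 2, 0, 0, 0, 3.5, -6.43, 0.1, 2, 0, 0, 0, 3.5, -6.43, 0.1, 2, 0, 0, 0, 3.5, -6.43, 0.1, 2, 0, 0, 0, 3.5, -6.43, 0.1, 2, 0],
)

```text
time_s: 1.77
position: [0.5475, 0.0024, 0.1992]
ee_rot: [0.0, 0.673, 0.739, -0.0]
contact_force: [0.1, -0.9, 0.0]
finger_gap: 0.0002
finger_force: 0.0
```

```bash
python3 -c "
from plan import *
plan([(.548,.0035,.14,.095)])"
```

```text
t 1.77 pos [0.5475 0.0024 0.1992] phi 0.0932 tilt [-0.0004 -0.0008] F [ 0.14 -0.86  0.01] gap 0.0002 q7 0.26
[-0.01, 0.01, -0.02] [0.035, 0.021, 1.972]
```

Emit:
send_rows(
  increments=[0, 0, 0, 0.03, 0.02, 0.9, 0, 0, 0, 0, 0.03, 0.02, 1.6, 0, 0, 0, 0, 0.03, 0.02, 1.95, 0, 0, 0, 0, 0.03, 0.02, 2.0, 0, 0, 0, 0, 0.03, 0.02, 2.05, 0],
)

```text
time_s: 2.18
position: [0.5475, 0.0064, 0.1386]
ee_rot: [-0.0, 0.673, 0.74, -0.0]
contact_force: [0.3, 0.6, 0.3]
finger_gap: 0.0003
finger_force: 0.0
```

Emit:
send_rows(
  increments=[0, 0, 0, 0, 0, 0.05, 0, 0, 0, 0, 0, 0, 0.1, 0, 0, 0, 0, 0, 0, 0.15, 0, 0, 0, 0, 0, 0, 0.2, 0, 0, 0, 0, 0, 0, 0.2, 0],
)

```text
time_s: 2.6
position: [0.5477, 0.0062, 0.1328]
ee_rot: [0.0, 0.673, 0.74, 0.0]
contact_force: [0.5, -0.1, 0.2]
finger_gap: -0.0003
finger_force: 0.1
```

```bash
python3 -c "
from plan import *
plan([(.548,.0035,.125,.095)])"
```

```text
t 2.6 pos [0.5477 0.0062 0.1328] phi 0.0944 tilt [0.0005 0.0001] F [ 0.54 -0.05  0.25] gap -0.0003 q7 0.3
[0.01, -0.0, -0.01] [-0.091, 0.001, 0.26]
```

Emit:
send_rows(
  increments=[0, 0, 0, -0.09, 0, 0.03, 0, 0, 0, 0, -0.09, 0, 0.06, 0, 0, 0, 0, -0.09, 0, 0.09, 0, 0, 0, 0, -0.09, 0, 0.12, 0, 0, 0, 0, -0.09, 0, 0.15, 0],
)

```text
time_s: 3.02
position: [0.5484, 0.0039, 0.1288]
ee_rot: [0.0, 0.673, 0.74, 0.001]
contact_force: [-0.7, 3.3, 7.0]
finger_gap: 0.0001
finger_force: 3.8
```

Emit:
send_rows(
  increments=[0, 0, 0, 0, 0, 0.03, 0, 0, 0, 0, 0, 0, 0.06, 0, 0, 0, 0, 0, 0, 0.09, 0, 0, 0, 0, 0, 0, 0.09, 0, 0, 0, 0, 0, 0, 0.09, 0],
)

```text
time_s: 3.43
position: [0.5483, 0.004, 0.1261]
ee_rot: [0.0, 0.673, 0.74, 0.001]
contact_force: [-1.7, 1.9, 7.0]
finger_gap: -0.0006
finger_force: 3.5
```

Emit:
send_rows(
  increments=[0, 0, 0, 0, 0, 0.02, 0, 0, 0, 0, 0, 0, 0.04, 0, 0, 0, 0, 0, 0, 0.04, 0],
)

```text
time_s: 3.68
position: [0.5484, 0.004, 0.1249]
ee_rot: [0.0, 0.673, 0.74, 0.001]
contact_force: [-1.4, 3.3, 7.0]
finger_gap: -0.0001
finger_force: 3.6
```

Emit:
send_rows(
  increments=[0, 0, 0, 0, 0, 0.02, 0, 0, 0, 0, 0, 0, 0.03, 0, 0, 0, 0, 0, 0, 0.03, 0],
)

```text
time_s: 3.93
position: [0.5484, 0.004, 0.124]
ee_rot: [0.0, 0.673, 0.74, 0.001]
contact_force: [-1.7, 3.7, 7.4]
finger_gap: -0.0001
finger_force: 3.6
```

Emit:
send_rows(
  increments=[0, 0, 0, 0, 0, 0.02, 0, 0, 0, 0, 0, 0, 0.025, 0, 0, 0, 0, 0, 0, 0.025, 0],
)

```text
time_s: 4.18
position: [0.5484, 0.004, 0.1233]
ee_rot: [0.0, 0.673, 0.74, 0.001]
contact_force: [-1.3, 2.6, 7.3]
finger_gap: -0.0001
finger_force: 3.7
```

Emit:
send_rows(
  increments=[0, 0, 0, 0, 0, 0.02, 0, 0, 0, 0, 0, 0, 0.025, 0, 0, 0, 0, 0, 0, 0.025, 0],
)

```text
time_s: 4.43
position: [0.5484, 0.004, 0.1226]
ee_rot: [0.0, 0.673, 0.74, 0.001]
contact_force: [-0.9, 3.4, 8.3]
finger_gap: 0.0
finger_force: 3.8
```

Emit:
send_rows(
  increments=[0, 0, 0, 0, 0, 0.02, 0, 0, 0, 0, 0, 0, 0.025, 0, 0, 0, 0, 0, 0, 0.025, 0],
)

```text
time_s: 4.68
position: [0.5484, 0.004, 0.1218]
ee_rot: [0.0, 0.673, 0.74, 0.001]
contact_force: [-1.2, 3.7, 8.5]
finger_gap: -0.0
finger_force: 3.8
```

Emit:
send_rows(
  increments=[0, 0, 0, 0, 0, 0.02, 0, 0, 0, 0, 0, 0, 0.02, 0, 0, 0, 0, 0, 0, 0.02, 0],
)

```text
time_s: 4.93
position: [0.5484, 0.004, 0.1212]
ee_rot: [0.0, 0.673, 0.74, 0.001]
contact_force: [-1.4, 3.3, 6.2]
finger_gap: 0.0001
finger_force: 3.8
```

Emit:
send_rows(
  increments=[0, 0, 0, 0, 0, 0.02, 0, 0, 0, 0, 0, 0, 0.025, 0, 0, 0, 0, 0, 0, 0.025, 0],
)

```text
time_s: 5.18
position: [0.5484, 0.0041, 0.1205]
ee_rot: [0.0, 0.673, 0.74, 0.001]
contact_force: [-1.7, 3.1, 8.0]
finger_gap: 0.0003
finger_force: 4.1
```

Emit:
send_rows(
  increments=[0, 0, 0, 0, 0, 0.02, 0, 0, 0, 0, 0, 0, 0.025, 0, 0, 0, 0, 0, 0, 0.025, 0],
)

```text
time_s: 5.43
position: [0.5484, 0.0041, 0.1198]
ee_rot: [0.0, 0.673, 0.74, 0.001]
contact_force: [-1.4, 4.1, 8.4]
finger_gap: 0.0004
finger_force: 4.3
```

Emit:
send_rows(
  increments=[0, 0, 0, 0, 0, 0.02, 0, 0, 0, 0, 0, 0, 0.025, 0, 0, 0, 0, 0, 0, 0.025, 0],
)

```text
time_s: 5.68
position: [0.5484, 0.0041, 0.1191]
ee_rot: [0.0, 0.673, 0.74, 0.001]
contact_force: [-1.7, 2.5, 9.7]
finger_gap: 0.0001
finger_force: 4.4
```

Emit:
send_rows(
  increments=[0, 0, 0, 0, 0, 0.02, 0, 0, 0, 0, 0, 0, 0.025, 0, 0, 0, 0, 0, 0, 0.025, 0],
)

```text
time_s: 5.93
position: [0.5485, 0.0041, 0.1183]
ee_rot: [0.0, 0.673, 0.74, 0.001]
contact_force: [-2.1, 3.4, 8.5]
finger_gap: -0.0
finger_force: 4.4
```

Emit:
send_rows(
  increments=[0, 0, 0, 0, 0, 0.02, 0, 0, 0, 0, 0, 0, 0.025, 0, 0, 0, 0, 0, 0, 0.025, 0],
)

```text
time_s: 6.18
position: [0.5485, 0.0041, 0.1177]
ee_rot: [0.0, 0.673, 0.74, 0.001]
contact_force: [-1.0, 4.6, 10.6]
finger_gap: -0.0005
finger_force: 5.1
```

Emit:
send_rows(
  increments=[0, 0, 0, 0, 0, 0.02, 0, 0, 0, 0, 0, 0, 0.025, 0, 0, 0, 0, 0, 0, 0.025, 0],
)

```text
time_s: 6.43
position: [0.5486, 0.0042, 0.1171]
ee_rot: [0.0, 0.673, 0.74, 0.001]
contact_force: [-1.3, 3.9, 12.8]
finger_gap: 0.0002
finger_force: 6.4
```

The force is climbing, so this is the stop. One small push more, then a steady lift.

Emit:
send_rows(
  increments=[0, 0, 0, 0, 0, 0.013, 0, 0, 0, 0, 0, 0, 0.013, 0, 0, 0, 0, 0, 0, 0.013, 0],
)

```text
time_s: 6.68
position: [0.5487, 0.0042, 0.1169]
ee_rot: [0.0, 0.673, 0.74, 0.001]
contact_force: [-2.5, 4.3, 14.2]
finger_gap: 0.0004
finger_force: 6.9
```

Emit:
send_rows(
  increments=[0, 0, 0, 0, 0, -0.2, 0, 0, 0, 0, 0, 0, -0.45, 0, 0, 0, 0, 0, 0, -0.7, 0, 0, 0, 0, 0, 0, -0.95, 0, 0, 0, 0, 0, 0, -1.2, 0],
)

```text
time_s: 7.1
position: [0.5479, 0.0029, 0.1523]
ee_rot: [0.0, 0.673, 0.739, -0.0]
contact_force: [0.1, -0.1, 0.2]
finger_gap: 0.0003
finger_force: 0.0
```

Emit:
send_rows(
  increments=[0, 0, 0, 0, 0, -0.4, 0, 0, 0, 0, 0, 0, -0.8, 0, 0, 0, 0, 0, 0, -1.2, 0, 0, 0, 0, 0, 0, -1.6, 1, 0, 0, 0, 0, 0, -1.6, 1],
)

```text
time_s: 7.52
position: [0.5489, 0.0027, 0.2019]
ee_rot: [0.001, 0.673, 0.739, 0.001]
contact_force: [0.5, -0.3, 0.1]
finger_gap: 0.0234
finger_force: 0.0
```

```bash
python3 - <<'E'
from plan import *
t=snap('top','t1');s=snap('side','s1')
a=t['pixels'][160:240,200:290,::-1];b=s['pixels'][140:240,235:325,::-1]
f=lambda i,k:cv2.resize(i,None,fx=k,fy=k,interpolation=cv2.INTER_CUBIC)
a=f(a,4.4);b=f(b,4.4); a=cv2.copyMakeBorder(a,0,b.shape[0]-a.shape[0],0,0,cv2.BORDER_CONSTANT)
cv2.imwrite('pics/c3.png',np.hstack([a,b]))
for z in(.132,.158): print(z,proj(s,[.548,.0035,z]))
plan([(.548,.0035,.125,.095)])
E
```

```text
0.132 [280.10572269 187.73870176]
0.158 [280.19501594 180.9484706 ]
t 7.62 pos [0.548  0.0031 0.1998] phi 0.0939 tilt [ 0.0008 -0.0001] F [ 0.3  -1.05 -0.14] gap 0.0382 q7 0.26
[0.01, 0.0, -0.01] [0.013, 0.0, 2.494]
```

View pics/c3.png

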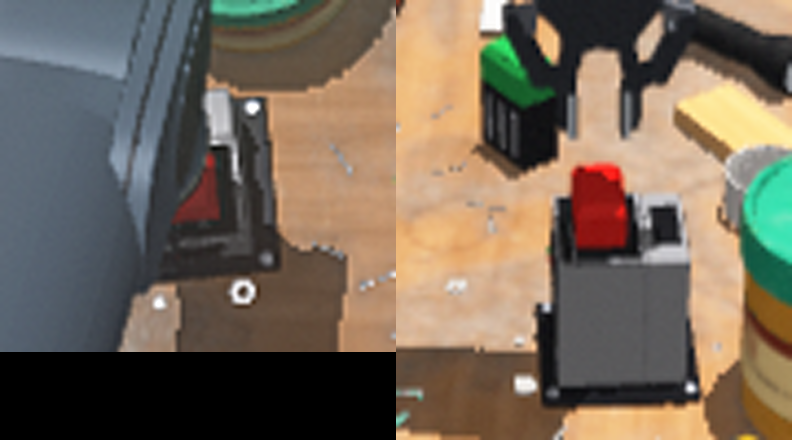

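The side crop shows the red cap standing up at crop (598,207), i.e. popped up, with the open fingers above it.

Emit:
send_rows(
  increments=[0, 0, 0, 0, 0, 0.5, 1, 0, 0, 0, 0, 0, 0.8, 1, 0, 0, 0, 0, 0, 1.1, 1, 0, 0, 0, 0, 0, 1.4, 1, 0, 0, 0, 0, 0, 1.4, 1],
)

```text
time_s: 8.03
position: [0.5467, 0.0033, 0.1554]
ee_rot: [-0.001, 0.673, 0.74, -0.001]
contact_force: [-0.2, -0.7, 0.8]
finger_gap: 0.0851
finger_force: 0.0
```

Emit:
send_rows(
  increments=[0, 0, 0, 0, 0, 0.4, 1, 0, 0, 0, 0, 0, 0.8, 1, 0, 0, 0, 0, 0, 1.1, 1, 0, 0, 0, 0, 0, 1.15, 1, 0, 0, 0, 0, 0, 1.15, 1],
)

```text
time_s: 8.45
position: [0.5476, 0.0032, 0.1226]
ee_rot: [-0.0, 0.673, 0.74, -0.001]
contact_force: [1.1, 0.2, 0.5]
finger_gap: 0.085
finger_force: 0.0
```

Emit:
send_rows(
  increments=[0, 0, 0, 0, 0, 0, 0.35, 0, 0, 0, 0, 0, 0, 0.35, 0, 0, 0, 0, 0, 0, 0.35, 0, 0, 0, 0, 0, 0, 0.35, 0, 0, 0, 0, 0, 0, 0.35],
)

```text
time_s: 8.87
position: [0.5483, 0.0033, 0.1236]
ee_rot: [0.0, 0.673, 0.74, 0.0]
contact_force: [-0.7, 0.3, 3.2]
finger_gap: 0.0353
finger_force: 45.3
```

Emit:
send_rows(
  increments=[0, 0, 0, 0, 0, 0, 0.3, 0, 0, 0, 0, 0, 0, 0.3, 0, 0, 0, 0, 0, 0, 0.3, 0, 0, 0, 0, 0, 0, 0.3, 0, 0, 0, 0, 0, 0, 0.3],
)

```text
time_s: 9.28
position: [0.5482, 0.0034, 0.1232]
ee_rot: [0.0, 0.673, 0.74, 0.0]
contact_force: [1.0, -0.3, 3.8]
finger_gap: 0.0352
finger_force: 45.3
```

Emit:
send_rows(
  increments=[0, 0, 0, 0, 0, -0.3, 0.3, 0, 0, 0, 0, 0, -0.8, 0.3, 0, 0, 0, 0, 0, -1.5, 0.3, 0, 0, 0, 0, 0, -2.5, 0.3, 0, 0, 0, 0, 0, -3.5, 0.3],
)

```text
time_s: 9.7
position: [0.5465, 0.0031, 0.2288]
ee_rot: [-0.001, 0.673, 0.739, -0.001]
contact_force: [0.7, 1.0, -1.9]
finger_gap: 0.0353
finger_force: 44.8
```

```bash
python3 -c "
from plan import *
plan([(.52,-.13,.2,-.06),(.497,-.263,.13,-.2),(.497,-.263,.072,-.2)])"
```

```text
t 9.7 pos [0.5465 0.0031 0.2288] phi 0.0937 tilt [-0.0032 -0.0007] F [ 0.73  1.04 -1.88] gap 0.0353 q7 0.24
[-0.04, 0.01, 1.76] [-4.334, -1.293, 0.965]
[0.0, 0.0, 1.6] [-4.471, -0.499, 2.333]
[0.0, 0.0, 0.0] [0.0, 0.0, 1.933]
```

Emit:
send_rows(
  increments=[0, 0, 1.76, -4.33, -1.3, 0.1, 0.3, 0, 0, 1.76, -4.33, -1.3, 0.1, 0.3, 0, 0, 1.76, -4.33, -1.3, 0.1, 0.3, 0, 0, 1.76, -4.33, -1.3, 0.1, 0.3, 0, 0, 1.76, -4.33, -1.3, 0.1, 0.3],
)

```text
time_s: 10.12
position: [0.5191, -0.1343, 0.2255]
ee_rot: [0.0, 0.73, 0.683, -0.001]
contact_force: [-0.8, 0.9, -0.8]
finger_gap: 0.0353
finger_force: 44.7
```

Emit:
send_rows(
  increments=[0, 0, 1.6, -4.47, -0.5, 3.0, 0.3, 0, 0, 1.6, -4.47, -0.5, 3.0, 0.3, 0, 0, 1.6, -4.47, -0.5, 3.0, 0.3, 0, 0, 1.6, -4.47, -0.5, 3.0, 0.3, 0, 0, 1.6, -4.47, -0.5, 3.0, 0.3],
)

```text
time_s: 10.53
position: [0.494, -0.2681, 0.132]
ee_rot: [-0.001, 0.776, 0.631, -0.003]
contact_force: [-1.5, 0.1, -0.8]
finger_gap: 0.0354
finger_force: 44.6
```

```bash
python3 -c "
from plan import *
plan([(.497,-.263,.072,-.2)])"
```

```text
t 10.53 pos [ 0.494  -0.2681  0.132 ] phi -0.2064 tilt [-0.0061 -0.0017] F [-1.54  0.07 -0.82] gap 0.0354 q7 0.57
[-0.06, 0.03, -0.07] [0.192, 0.073, 1.998]
```

Emit:
send_rows(
  increments=[0, 0, 0, 0.05, 0, 0.5, 0.3, 0, 0, 0, 0.05, 0, 1.0, 0.3, 0, 0, 0, 0.05, 0, 1.5, 0.3, 0, 0, 0, 0.05, 0, 1.75, 0.3, 0, 0, 0, 0.05, 0, 1.85, 0.3],
)

```text
time_s: 10.95
position: [0.4981, -0.26, 0.0785]
ee_rot: [-0.001, 0.774, 0.634, -0.0]
contact_force: [-0.8, 0.2, -1.6]
finger_gap: 0.0352
finger_force: 44.6
```

Emit:
send_rows(
  increments=[0, 0, 0, 0, 0, 0.06, 0.3, 0, 0, 0, 0, 0, 0.1, 0.3, 0, 0, 0, 0, 0, 0.14, 0.3, 0, 0, 0, 0, 0, 0.14, 0.3],
)

```text
time_s: 11.28
position: [0.4989, -0.2612, 0.0758]
ee_rot: [0.0, 0.774, 0.633, 0.0]
contact_force: [0.4, 0.5, -2.0]
finger_gap: 0.0356
finger_force: 44.6
```

Emit:
send_rows(
  increments=[0, 0, 0, 0, 0, 0.06, 0.3, 0, 0, 0, 0, 0, 0.12, 0.3, 0, 0, 0, 0, 0, 0.16, 0.3, 0, 0, 0, 0, 0, 0.16, 0.3],
)

```text
time_s: 11.62
position: [0.4987, -0.2612, 0.0707]
ee_rot: [0.0, 0.774, 0.633, 0.0]
contact_force: [0.3, 0.3, 0.2]
finger_gap: 0.0351
finger_force: 44.8
```

Emit:
send_rows(
  increments=[0, 0, 0, 0, 0, 0, 0.6, 0, 0, 0, 0, 0, 0, 0.8, 0, 0, 0, 0, 0, 0, 1, 0, 0, 0, 0, 0, 0, 1, 0, 0, 0, 0, 0, -0.1, 1],
)

```text
time_s: 12.03
position: [0.4984, -0.261, 0.0733]
ee_rot: [-0.0, 0.774, 0.633, -0.0]
contact_force: [-1.1, 0.5, -0.2]
finger_gap: 0.0854
finger_force: 0.0
```

Emit:
send_rows(
  increments=[0, 0, 0, 0, 0, -0.6, 1, 0, 0, 0, 0, 0, -1.8, 1, 0, 0, 0, 0, 0, -3.0, 1, 0, 0, 0, 0, 0, -4.2, 1, 0, 0, 0, 0, 0, -5.0, 1],
)

```text
time_s: 12.45
position: [0.4989, -0.2619, 0.2271]
ee_rot: [0.001, 0.774, 0.633, 0.001]
contact_force: [0.9, 0.5, -0.5]
finger_gap: 0.0853
finger_force: 0.0
```

```bash
python3 -c "
from plan import *
plan([(.54,-.09,.25,0.06),(.53,.09,.25,.32),(.471,.281,.19,.655),(.471,.281,.068,.655)])"
```

```text
t 12.45 pos [ 0.4989 -0.2619  0.2271] phi -0.1998 tilt [ 0.0026 -0.0015] F [ 0.9   0.51 -0.47] gap 0.0853 q7 0.5
[0.03, 0.01, -2.98] [5.888, 0.207, -0.768]
[0.0, 0.0, -2.98] [6.009, 0.027, 0.0]
[0.0, 0.0, -3.84] [6.662, 0.136, 2.0]
[0.0, 0.0, 0.0] [0.0, 0.0, 4.067]
```

Emit:
send_rows(
  increments=[0, 0, -2.98, 5.89, 0.2, -0.7, 1, 0, 0, -2.98, 5.89, 0.2, -0.7, 1, 0, 0, -2.98, 5.89, 0.2, -0.7, 1, 0, 0, -2.98, 5.89, 0.2, -0.7, 1, 0, 0, -2.98, 5.89, 0.2, -0.7, 1],
)

```text
time_s: 12.87
position: [0.5411, -0.0817, 0.2451]
ee_rot: [-0.001, 0.682, 0.731, 0.002]
contact_force: [1.6, 0.5, 0.9]
finger_gap: 0.0854
finger_force: 0.0
```

Emit:
send_rows(
  increments=[0, 0, -2.98, 6.0, 0.03, 0, 1, 0, 0, -2.98, 6.0, 0.03, 0, 1, 0, 0, -2.98, 6.0, 0.03, 0, 1, 0, 0, -2.98, 6.0, 0.03, 0, 1, 0, 0, -2.98, 6.0, 0.03, 0, 1],
)

```text
time_s: 13.28
position: [0.5285, 0.0977, 0.2444]
ee_rot: [-0.001, 0.582, 0.813, 0.001]
contact_force: [1.4, 0.3, 0.4]
finger_gap: 0.0853
finger_force: 0.0
```

Emit:
send_rows(
  increments=[0, 0, -3.84, 6.66, 0.13, 1.8, 1, 0, 0, -3.84, 6.66, 0.13, 1.8, 1, 0, 0, -3.84, 6.66, 0.13, 1.8, 1, 0, 0, -3.84, 6.66, 0.13, 1.8, 1, 0, 0, -3.84, 6.66, 0.13, 1.8, 1],
)

```text
time_s: 13.7
position: [0.4692, 0.283, 0.1904]
ee_rot: [0.0, 0.441, 0.897, 0.0]
contact_force: [1.1, -0.7, -0.6]
finger_gap: 0.0853
finger_force: 0.0
```

```bash
python3 - <<'E'
from plan import *
from fit import mask,fit,prism
plan([(.471,.281,.068,.655)])
t=snap('top','t2');s=snap('side','s2')
f=lambda i,k:cv2.resize(i,None,fx=k,fy=k,interpolation=cv2.INTER_CUBIC)
cv2.imwrite('pics/c4.png',np.hstack([f(t['pixels'][150:290,200:400,::-1],2),f(s['pixels'][130:310,220:320,::-1],2.2)[:280]])if 0 else f(t['pixels'][150:290,200:400,::-1],3))
b=s['pixels'][120:300,225:325,::-1]; cv2.imwrite('pics/c5.png',f(b,3.3))
E
```

```text
t 13.7 pos [0.4692 0.283  0.1904] phi 0.6564 tilt [0.0003 0.0004] F [ 1.08 -0.69 -0.61] gap 0.0853 q7 0.18
[0.01, -0.0, 0.02] [-0.09, 0.004, 4.08]
```

View pics/c5.png

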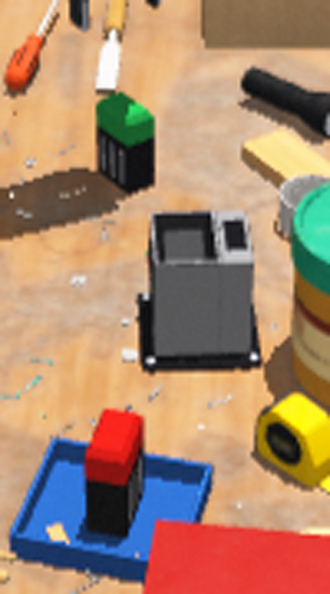

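View pics/c4.png

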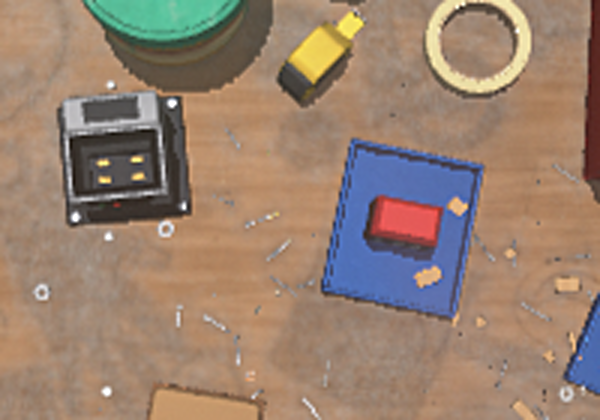

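The red pack stands upright near the tray's centre at (407,220) in the top crop. The bay is empty with its cradle up, and the yellow measure has not moved. Next is the green pack. I also fit the red pack against the known release pose, to see how far my fit is off along y.

```bash
python3 - <<'E'
from fit import *
t,s=load('t2'),load('s2')
mt,ms=mask(t,'r',(310,200,355,240)),mask(s,'r',(248,240,272,270))
h=cv2.cvtColor(t['pixels'],cv2.COLOR_RGB2HSV);H,S,V=cv2.split(h);mm=(((H<8)|(H>172))&(S>110)).astype(np.float32);mt=np.zeros_like(mm);mt[205:236,318:350]=mm[205:236,318:350]
h=cv2.cvtColor(s['pixels'],cv2.COLOR_RGB2HSV);H,S,V=cv2.split(h);mm=(((H<8)|(H>172))&(S>110)).astype(np.float32);ms=np.zeros_like(mm);ms[240:270,248:272]=mm[240:270,248:272]
P=prism(.018,.03,.071,.105)
for v in([(t,mt),(s,ms)],[(t,mt)],[(s,ms)]):
    p,c=fit(P,v,[.498,-.261,-.2]); d=p[:2]-[.4985,-.261]; y=np.array([np.sin(.2),np.cos(.2)]);x=np.array([np.cos(.2),-np.sin(.2)])
    print(p,c,'along packx',d@x,'along packy',d@y)
E
```

```text
[ 0.50039589 -0.26116829 -0.17330671] 61.72156862745098 along packx 0.0018915328119782512 along packy 0.00021172195939766884
[ 0.49978922 -0.25986747 -0.18577169] 24.109803921568627 along packx 0.0010385238368115345 along packy 0.0013660827154567863
[ 0.50090845 -0.26402805 -0.17812738] 20.380392156862747 along packx 0.0029620248087330802 along packy -0.0024892095127175503
```

Emit:
send_rows(
  increments=[0, 0, 0, -0.09, 0, 1.0, 1, 0, 0, 0, -0.09, 0, 2.0, 1, 0, 0, 0, -0.09, 0, 3.0, 1, 0, 0, 0, -0.09, 0, 3.8, 1, 0, 0, 0, -0.09, 0, 4.1, 1],
)

```text
time_s: 14.22
position: [0.4704, 0.278, 0.0647]
ee_rot: [-0.001, 0.442, 0.897, -0.002]
contact_force: [0.0, -1.0, -0.1]
finger_gap: 0.0851
finger_force: 0.0
```

Emit:
send_rows(
  increments=[0, 0, 0, 0, 0, 0, 0.6, 0, 0, 0, 0, 0, 0, 0.4, 0, 0, 0, 0, 0, 0, 0.3, 0, 0, 0, 0, 0, 0, 0.3, 0, 0, 0, 0, 0, 0, 0.3],
)

```text
time_s: 14.63
position: [0.4726, 0.2797, 0.0693]
ee_rot: [0.001, 0.442, 0.897, 0.001]
contact_force: [-0.0, -1.4, 6.6]
finger_gap: 0.0355
finger_force: 38.9
```

```bash
python3 -c "
from plan import *
plan([])"
```

```text
t 14.63 pos [0.4726 0.2797 0.0693] phi 0.656 tilt [0.0024 0.0017] F [-0.03 -1.4   6.59] gap 0.0355 q7 0.24
```

Emit:
send_rows(
  increments=[0, 0, 0, 0, 0, -0.3, 0.3, 0, 0, 0, 0, 0, -1.0, 0.3, 0, 0, 0, 0, 0, -2.2, 0.3, 0, 0, 0, 0, 0, -3.6, 0.3, 0, 0, 0, 0, 0, -4.8, 0.3],
)

```text
time_s: 15.05
position: [0.4714, 0.2788, 0.2146]
ee_rot: [0.0, 0.442, 0.897, 0.0]
contact_force: [1.8, 1.3, -4.0]
finger_gap: 0.0352
finger_force: 40.8
```

```bash
python3 -c "
from plan import *
plan([(.53,.13,.225,.37),(.5483,.0028,.215,.0945)])"
```

```text
t 15.05 pos [0.4714 0.2788 0.2146] phi 0.6556 tilt [0.0005 0.0001] F [ 1.76  1.3  -3.95] gap 0.0352 q7 0.18
[0.01, 0.0, 3.27] [-5.121, -1.475, -0.345]
[0.0, 0.0, 3.16] [-4.174, -0.965, 0.333]
```

Emit:
send_rows(
  increments=[0, 0, 3.27, -5.12, -1.48, -0.35, 0.3, 0, 0, 3.27, -5.12, -1.48, -0.35, 0.3, 0, 0, 3.27, -5.12, -1.48, -0.35, 0.3, 0, 0, 3.27, -5.12, -1.48, -0.35, 0.3, 0, 0, 3.27, -5.12, -1.48, -0.35, 0.3],
)

```text
time_s: 15.47
position: [0.5326, 0.1214, 0.2242]
ee_rot: [0.003, 0.569, 0.822, -0.0]
contact_force: [-0.3, -0.8, -3.1]
finger_gap: 0.0351
finger_force: 41.8
```

Emit:
send_rows(
  increments=[0, 0, 3.16, -4.17, -0.97, 0.33, 0.3, 0, 0, 3.16, -4.17, -0.97, 0.33, 0.3, 0, 0, 3.16, -4.17, -0.97, 0.33, 0.3, 0, 0, 3.16, -4.17, -0.97, 0.33, 0.3, 0, 0, 3.16, -4.17, -0.97, 0.33, 0.3],
)

```text
time_s: 15.88
position: [0.5481, -0.0004, 0.213]
ee_rot: [0.001, 0.675, 0.738, -0.0]
contact_force: [1.0, 1.4, -3.9]
finger_gap: 0.0354
finger_force: 41.6
```

Emit:
send_rows(
  increments=[0, 0, 0, 0, 0, 0, 0.3, 0, 0, 0, 0, 0, 0, 0.3],
)

```text
time_s: 16.05
position: [0.5482, 0.0048, 0.2125]
ee_rot: [-0.0, 0.672, 0.741, 0.0]
contact_force: [0.4, 1.0, -2.8]
finger_gap: 0.0352
finger_force: 41.6
```

```bash
python3 - <<'E'
from plan import *
from fit import *
plan([(.5483,.0028,.190,.0945)])
s=snap('side','s3'); ms=mask(s,'g',(250,110,312,200)); n,l,q,c=cv2.connectedComponentsWithStats(ms.astype(np.uint8)); k=1+np.argmax(q[1:,4]); print(q[k],c[k])
p0=manip.sense()['position']; b=p0[2]-.0675
for y in (-.002,0,.002,.004): 
    m=sil(s,place(prism(.018,.03,b+.066,b+.1),[p0[0],p0[1]+y,.0945])); print(y,[np.flatnonzero(m.max(a)>.5)[[0,-1]] for a in(0,1)])
cv2.imwrite('pics/c6.png',cv2.resize(s['pixels'][110:220,240:330,::-1],None,fx=5,fy=5,interpolation=cv2.INTER_CUBIC))
E
```

```text
t 16.05 pos [0.5482 0.0048 0.2125] phi 0.0968 tilt [0.     0.0011] F [ 0.43  1.   -2.77] gap 0.0352 q7 0.25
[0.0, -0.01, 0.03] [-0.068, -0.004, 0.751]
[275 154  12  20 219] [280.58447489 163.19178082]
-0.002 [array([274, 287]), array([153, 172])]
0 [array([275, 287]), array([153, 171])]
0.002 [array([275, 287]), array([153, 171])]
0.004 [array([275, 287]), array([152, 171])]
```

View pics/c6.png

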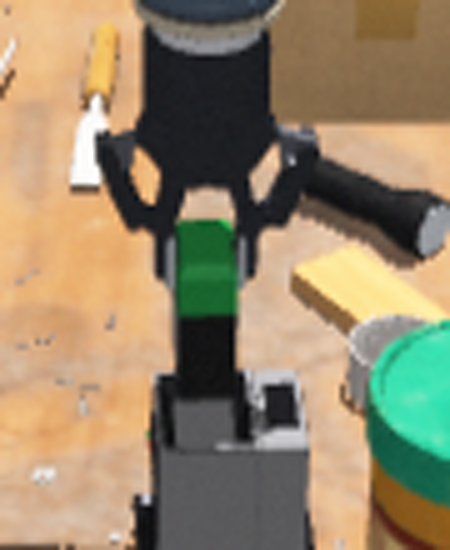

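The green pack hangs upright in the grip above the bay, with its cap at crop (205,270). I lower it and watch the forces.

Emit:
send_rows(
  increments=[0, 0, 0, -0.07, 0, 0.3, 0.3, 0, 0, 0, -0.07, 0, 0.6, 0.3, 0, 0, 0, -0.07, 0, 0.8, 0.3, 0, 0, 0, -0.07, 0, 0.9, 0.3, 0, 0, 0, -0.07, 0, 1.0, 0.3],
)

```text
time_s: 16.52
position: [0.5483, 0.0014, 0.1813]
ee_rot: [-0.0, 0.673, 0.74, -0.0]
contact_force: [-0.0, 0.1, -3.2]
finger_gap: 0.0349
finger_force: 41.5
```

Emit:
send_rows(
  increments=[0, 0, 0, 0, 0, 0.1, 0.3, 0, 0, 0, 0, 0, 0.2, 0.3, 0, 0, 0, 0, 0, 0.3, 0.3, 0, 0, 0, 0, 0, 0.4, 0.3, 0, 0, 0, 0, 0, 0.4, 0.3],
)

```text
time_s: 16.93
position: [0.5483, 0.0012, 0.1696]
ee_rot: [-0.0, 0.673, 0.74, -0.0]
contact_force: [0.5, 0.4, -3.7]
finger_gap: 0.0352
finger_force: 41.5
```

Emit:
send_rows(
  increments=[0, 0, 0, -0.02, 0, 0.15, 0.3, 0, 0, 0, -0.02, 0, 0.3, 0.3, 0, 0, 0, -0.02, 0, 0.45, 0.3, 0, 0, 0, -0.02, 0, 0.6, 0.3, 0, 0, 0, -0.02, 0, 0.6, 0.3],
)

```text
time_s: 17.35
position: [0.5481, 0.0007, 0.1511]
ee_rot: [-0.001, 0.673, 0.74, -0.001]
contact_force: [-0.8, 0.2, -4.1]
finger_gap: 0.0354
finger_force: 41.5
```

```bash
python3 -c "
from plan import *
plan([])"
```

```text
t 17.35 pos [0.5481 0.0007 0.1511] phi 0.0951 tilt [-0.0016 -0.0001] F [-0.8   0.18 -4.07] gap 0.0354 q7 0.29
```

Emit:
send_rows(
  increments=[0, 0, 0, 0.03, 0, 0.15, 0.3, 0, 0, 0, 0.03, 0, 0.3, 0.3, 0, 0, 0, 0.03, 0, 0.45, 0.3, 0, 0, 0, 0.03, 0, 0.6, 0.3, 0, 0, 0, 0.03, 0, 0.6, 0.3],
)

```text
time_s: 17.77
position: [0.5481, 0.0016, 0.1332]
ee_rot: [-0.0, 0.673, 0.74, -0.001]
contact_force: [0.4, 0.0, -2.9]
finger_gap: 0.035
finger_force: 41.5
```

Emit:
send_rows(
  increments=[0, 0, 0, 0, 0, 0.04, 0.3, 0, 0, 0, 0, 0, 0.08, 0.3, 0, 0, 0, 0, 0, 0.12, 0.3, 0, 0, 0, 0, 0, 0.12, 0.3],
)

```text
time_s: 18.1
position: [0.5486, 0.0015, 0.1305]
ee_rot: [-0.0, 0.673, 0.74, -0.0]
contact_force: [0.4, 0.1, -3.2]
finger_gap: 0.0353
finger_force: 41.5
```

Emit:
send_rows(
  increments=[0, 0, 0, 0, 0, 0.04, 0.3, 0, 0, 0, 0, 0, 0.06, 0.3, 0, 0, 0, 0, 0, 0.06, 0.3],
)

```text
time_s: 18.35
position: [0.5485, 0.0015, 0.1287]
ee_rot: [-0.0, 0.673, 0.74, -0.0]
contact_force: [0.5, 0.4, -2.9]
finger_gap: 0.0353
finger_force: 41.5
```

Emit:
send_rows(
  increments=[0, 0, 0, 0, 0, 0.03, 0.3, 0, 0, 0, 0, 0, 0.05, 0.3, 0, 0, 0, 0, 0, 0.05, 0.3],
)

```text
time_s: 18.6
position: [0.5487, 0.0016, 0.1275]
ee_rot: [0.0, 0.673, 0.74, 0.0]
contact_force: [-0.7, -0.2, 2.9]
finger_gap: 0.0353
finger_force: 42.2
```

The pack is on the cradle. Release, rise, shut the fingers, then press.

Emit:
send_rows(
  increments=[0, 0, 0, 0, 0, 0, 0.6, 0, 0, 0, 0, 0, 0, 0.8, 0, 0, 0, 0, 0, 0, 1, 0, 0, 0, 0, 0, 0, 1, 0, 0, 0, 0, 0, -0.1, 1],
)

```text
time_s: 19.02
position: [0.5483, 0.0015, 0.13]
ee_rot: [-0.0, 0.673, 0.74, -0.0]
contact_force: [-0.9, -0.3, 1.1]
finger_gap: 0.0853
finger_force: 0.0
```

Emit:
send_rows(
  increments=[0, 0, 0, 0.05, 0, -0.5, 1, 0, 0, 0, 0.05, 0, -1.0, 1, 0, 0, 0, 0.05, 0, -1.5, 1, 0, 0, 0, 0.05, 0, -2.0, 1, 0, 0, 0, 0.05, 0, -2.0, 0.5],
)

```text
time_s: 19.43
position: [0.5499, 0.0027, 0.1931]
ee_rot: [0.001, 0.673, 0.74, 0.002]
contact_force: [-0.0, 0.1, -0.7]
finger_gap: 0.0752
finger_force: 0.0
```

Emit:
send_rows(
  increments=[0, 0, 0, 0, 0, 0, 0, 0, 0, 0, 0, 0, 0, 0, 0, 0, 0, 0, 0, 0, 0, 0, 0, 0, 0, 0, 0, 0, 0, 0, 0, 0, 0, 0, 0],
)

```text
time_s: 19.85
position: [0.5481, 0.003, 0.1897]
ee_rot: [-0.0, 0.673, 0.74, -0.0]
contact_force: [0.6, -1.0, 0.9]
finger_gap: 0.0125
finger_force: 0.0
```

```bash
python3 - <<'E'
from plan import *
plan([(.5483,.0034,.160,.0945)])
from fit import *
s=snap('side','s4'); ms=mask(s,'g',(250,150,312,230)); n,l,q,c=cv2.connectedComponentsWithStats(ms.astype(np.uint8)); k=1+np.argmax(q[1:,4]); print(q[k],c[k])
m=sil(s,place(prism(.018,.03,.124,.158),[.5483,.0034,.0945])); print([np.flatnonzero(m.max(a)>.5)[[0,-1]] for a in(0,1)])
E
```

```text
t 19.85 pos [0.5481 0.003  0.1897] phi 0.0949 tilt [-0.0011 -0.0002] F [ 0.64 -0.95  0.87] gap 0.0125 q7 0.26
[-0.01, 0.0, 0.0] [0.013, 0.008, 0.989]
[275 177  13  20 212] [280.42924528 186.65566038]
[array([274, 286]), array([177, 195])]
```

Emit:
send_rows(
  increments=[0, 0, 0, 0, 0, 0.3, 0, 0, 0, 0, 0, 0, 0.6, 0, 0, 0, 0, 0, 0, 0.85, 0, 0, 0, 0, 0, 0, 0.95, 0, 0, 0, 0, 0, 0, 0.95, 0],
)

```text
time_s: 20.32
position: [0.5477, 0.003, 0.1604]
ee_rot: [-0.001, 0.673, 0.74, -0.001]
contact_force: [-0.8, 0.6, -0.1]
finger_gap: -0.0
finger_force: 0.0
```

Emit:
send_rows(
  increments=[0, 0, 0, 0, 0, 0.05, 0, 0, 0, 0, 0, 0, 0.1, 0, 0, 0, 0, 0, 0, 0.15, 0, 0, 0, 0, 0, 0, 0.2, 0, 0, 0, 0, 0, 0, 0.25, 0],
)

```text
time_s: 20.73
position: [0.5487, 0.003, 0.1545]
ee_rot: [0.0, 0.673, 0.74, 0.0]
contact_force: [-0.3, 0.4, 3.6]
finger_gap: -0.0002
finger_force: 1.5
```

Emit:
send_rows(
  increments=[0, 0, 0, 0, 0, 0.06, 0, 0, 0, 0, 0, 0, 0.12, 0, 0, 0, 0, 0, 0, 0.18, 0, 0, 0, 0, 0, 0, 0.24, 0, 0, 0, 0, 0, 0, 0.3, 0],
)

```text
time_s: 21.15
position: [0.5486, 0.003, 0.1452]
ee_rot: [0.0, 0.673, 0.74, 0.0]
contact_force: [0.5, -0.5, 4.7]
finger_gap: 0.0002
finger_force: 2.2
```

Emit:
send_rows(
  increments=[0, 0, 0, 0, 0, 0.06, 0, 0, 0, 0, 0, 0, 0.12, 0, 0, 0, 0, 0, 0, 0.18, 0, 0, 0, 0, 0, 0, 0.24, 0, 0, 0, 0, 0, 0, 0.3, 0],
)

```text
time_s: 21.57
position: [0.5486, 0.003, 0.1362]
ee_rot: [0.0, 0.673, 0.74, 0.0]
contact_force: [-0.2, 0.2, 5.5]
finger_gap: 0.0
finger_force: 2.7
```

Emit:
send_rows(
  increments=[0, 0, 0, 0, 0, 0.04, 0, 0, 0, 0, 0, 0, 0.08, 0, 0, 0, 0, 0, 0, 0.12, 0, 0, 0, 0, 0, 0, 0.16, 0, 0, 0, 0, 0, 0, 0.16, 0],
)

```text
time_s: 21.98
position: [0.5485, 0.003, 0.1313]
ee_rot: [0.0, 0.673, 0.74, 0.0]
contact_force: [0.8, 0.1, 5.4]
finger_gap: -0.0001
finger_force: 2.5
```

Emit:
send_rows(
  increments=[0, 0, 0, 0, 0, 0.03, 0, 0, 0, 0, 0, 0, 0.06, 0, 0, 0, 0, 0, 0, 0.1, 0, 0, 0, 0, 0, 0, 0.1, 0],
)

```text
time_s: 22.32
position: [0.5485, 0.003, 0.1284]
ee_rot: [0.0, 0.673, 0.74, 0.0]
contact_force: [1.1, -0.1, 6.1]
finger_gap: 0.0002
finger_force: 2.7
```

Emit:
send_rows(
  increments=[0, 0, 0, 0, 0, 0.02, 0, 0, 0, 0, 0, 0, 0.04, 0, 0, 0, 0, 0, 0, 0.04, 0],
)

```text
time_s: 22.57
position: [0.5486, 0.003, 0.1273]
ee_rot: [0.0, 0.673, 0.74, 0.0]
contact_force: [0.8, 0.1, 6.4]
finger_gap: 0.0004
finger_force: 2.8
```

Emit:
send_rows(
  increments=[0, 0, 0, 0, 0, 0.02, 0, 0, 0, 0, 0, 0, 0.025, 0, 0, 0, 0, 0, 0, 0.025, 0],
)

```text
time_s: 22.82
position: [0.5486, 0.003, 0.1266]
ee_rot: [0.0, 0.673, 0.74, 0.0]
contact_force: [-0.2, -0.6, 5.8]
finger_gap: -0.0002
finger_force: 2.8
```

Emit:
send_rows(
  increments=[0, 0, 0, 0, 0, 0.02, 0, 0, 0, 0, 0, 0, 0.03, 0, 0, 0, 0, 0, 0, 0.03, 0],
)

```text
time_s: 23.07
position: [0.5486, 0.003, 0.1257]
ee_rot: [0.0, 0.673, 0.74, 0.0]
contact_force: [0.1, -0.1, 5.2]
finger_gap: 0.0003
finger_force: 2.9
```

Emit:
send_rows(
  increments=[0, 0, 0, 0, 0, 0.02, 0, 0, 0, 0, 0, 0, 0.03, 0, 0, 0, 0, 0, 0, 0.03, 0],
)

```text
time_s: 23.32
position: [0.5486, 0.003, 0.1248]
ee_rot: [0.0, 0.673, 0.74, 0.0]
contact_force: [-0.5, -1.8, 5.6]
finger_gap: -0.0003
finger_force: 2.9
```

Emit:
send_rows(
  increments=[0, 0, 0, 0, 0, 0.02, 0, 0, 0, 0, 0, 0, 0.03, 0, 0, 0, 0, 0, 0, 0.03, 0],
)

```text
time_s: 23.57
position: [0.5486, 0.003, 0.1239]
ee_rot: [0.0, 0.673, 0.74, 0.0]
contact_force: [0.6, -0.5, 6.2]
finger_gap: 0.0002
finger_force: 3.0
```

Emit:
send_rows(
  increments=[0, 0, 0, 0, 0, 0.02, 0, 0, 0, 0, 0, 0, 0.03, 0, 0, 0, 0, 0, 0, 0.03, 0],
)

```text
time_s: 23.82
position: [0.5486, 0.003, 0.123]
ee_rot: [0.0, 0.673, 0.74, 0.0]
contact_force: [-0.2, 0.2, 6.6]
finger_gap: -0.0001
finger_force: 3.0
```

Emit:
send_rows(
  increments=[0, 0, 0, 0, 0, 0.02, 0, 0, 0, 0, 0, 0, 0.03, 0, 0, 0, 0, 0, 0, 0.03, 0],
)

```text
time_s: 24.07
position: [0.5486, 0.0029, 0.1222]
ee_rot: [0.0, 0.673, 0.74, 0.0]
contact_force: [0.0, -0.2, 7.3]
finger_gap: -0.0002
finger_force: 3.4
```

Emit:
send_rows(
  increments=[0, 0, 0, 0, 0, 0.02, 0, 0, 0, 0, 0, 0, 0.025, 0, 0, 0, 0, 0, 0, 0.025, 0],
)

```text
time_s: 24.32
position: [0.5486, 0.003, 0.1215]
ee_rot: [0.0, 0.673, 0.74, 0.0]
contact_force: [-0.4, -1.2, 6.1]
finger_gap: -0.0002
finger_force: 3.4
```

Emit:
send_rows(
  increments=[0, 0, 0, 0, 0, 0.02, 0, 0, 0, 0, 0, 0, 0.025, 0, 0, 0, 0, 0, 0, 0.025, 0],
)

```text
time_s: 24.57
position: [0.5486, 0.003, 0.1207]
ee_rot: [0.0, 0.673, 0.74, 0.0]
contact_force: [0.1, -0.6, 6.6]
finger_gap: -0.0001
finger_force: 3.5
```

Emit:
send_rows(
  increments=[0, 0, 0, 0, 0, 0.02, 0, 0, 0, 0, 0, 0, 0.025, 0, 0, 0, 0, 0, 0, 0.025, 0],
)

```text
time_s: 24.82
position: [0.5486, 0.003, 0.12]
ee_rot: [0.0, 0.673, 0.74, 0.0]
contact_force: [0.7, -0.6, 7.0]
finger_gap: 0.0001
finger_force: 3.5
```

Emit:
send_rows(
  increments=[0, 0, 0, 0, 0, 0.02, 0, 0, 0, 0, 0, 0, 0.025, 0, 0, 0, 0, 0, 0, 0.025, 0],
)

```text
time_s: 25.07
position: [0.5486, 0.003, 0.1193]
ee_rot: [0.0, 0.673, 0.74, 0.0]
contact_force: [0.5, 0.4, 8.5]
finger_gap: -0.0002
finger_force: 3.8
```

Emit:
send_rows(
  increments=[0, 0, 0, 0, 0, 0.02, 0, 0, 0, 0, 0, 0, 0.02, 0, 0, 0, 0, 0, 0, 0.02, 0],
)

```text
time_s: 25.32
position: [0.5486, 0.0029, 0.1188]
ee_rot: [0.0, 0.673, 0.74, 0.0]
contact_force: [-0.3, -0.8, 9.6]
finger_gap: 0.0003
finger_force: 4.7
```

Emit:
send_rows(
  increments=[0, 0, 0, 0, 0, 0.02, 0, 0, 0, 0, 0, 0, 0.02, 0, 0, 0, 0, 0, 0, 0.02, 0],
)

```text
time_s: 25.57
position: [0.5487, 0.0029, 0.1184]
ee_rot: [0.0, 0.673, 0.74, 0.0]
contact_force: [-1.3, -0.5, 11.0]
finger_gap: -0.0003
finger_force: 5.7
```

Emit:
send_rows(
  increments=[0, 0, 0, 0, 0, 0.015, 0, 0, 0, 0, 0, 0, 0.02, 0, 0, 0, 0, 0, 0, 0.02, 0],
)

```text
time_s: 25.82
position: [0.5487, 0.0029, 0.1179]
ee_rot: [0.0, 0.673, 0.74, 0.0]
contact_force: [-2.7, -0.1, 13.8]
finger_gap: 0.0001
finger_force: 6.7
```

Emit:
send_rows(
  increments=[0, 0, 0, 0, 0, 0.01, 0, 0, 0, 0, 0, 0, 0.01, 0, 0, 0, 0, 0, 0, 0.01, 0],
)

```text
time_s: 26.07
position: [0.5488, 0.0029, 0.1177]
ee_rot: [0.0, 0.673, 0.74, 0.0]
contact_force: [-2.8, -0.1, 14.6]
finger_gap: 0.0001
finger_force: 7.2
```

Emit:
send_rows(
  increments=[0, 0, 0, 0, 0, -0.1, 0, 0, 0, 0, 0, 0, -0.2, 0, 0, 0, 0, 0, 0, -0.3, 0, 0, 0, 0, 0, 0, -0.4, 0, 0, 0, 0, 0, 0, -0.55, 0],
)

```text
time_s: 26.48
position: [0.548, 0.0031, 0.1333]
ee_rot: [-0.0, 0.673, 0.74, -0.0]
contact_force: [-0.2, 0.5, -0.5]
finger_gap: 0.0001
finger_force: 0.0
```

Emit:
send_rows(
  increments=[0, 0, 0, 0, 0, -0.2, 0, 0, 0, 0, 0, 0, -0.5, 0, 0, 0, 0, 0, 0, -1.0, 0, 0, 0, 0, 0, 0, -2.0, 0, 0, 0, 0, 0, 0, -3.0, 0],
)

```text
time_s: 26.9
position: [0.5474, 0.0029, 0.2242]
ee_rot: [-0.001, 0.673, 0.74, -0.001]
contact_force: [0.0, 0.1, -0.2]
finger_gap: -0.0
finger_force: 0.0
```

Emit:
send_rows(
  increments=[0, 0, 0, 1.5, 0, 0, 0, 0, 0, 0, 3, 0, 0, 0, 0, 0, 0, 4.3, 0, 0, 0, 0, 0, 0, 5.6, 0, 0, 0, 0, 0, 0, 6, 0, 0, 0],
)

```text
time_s: 27.32
position: [0.5296, 0.1898, 0.2234]
ee_rot: [-0.002, 0.67, 0.742, 0.001]
contact_force: [0.3, 0.4, -0.1]
finger_gap: -0.0
finger_force: 0.0
```

```bash
python3 - <<'E'
from plan import *
plan([])
from fit import *
s=snap('side','s5');t=snap('top','t5'); ms=mask(s,'g',(250,150,312,230)); n,l,q,c=cv2.connectedComponentsWithStats(ms.astype(np.uint8)); k=1+np.argmax(q[1:,4]); print(q[k],c[k])
for z in(.132,.158):
  m=sil(s,place(prism(.018,.03,.122,z),[.5483,.0034,.0945])); print(z,[np.flatnonzero(m.max(a)>.5)[[0,-1]] for a in(0,1)])
f=lambda i,k:cv2.resize(i,None,fx=k,fy=k,interpolation=cv2.INTER_CUBIC)
a=f(s['pixels'][150:300,225:310,::-1],3.6); b=f(t['pixels'][165:265,205:365,::-1],2.9); b=cv2.copyMakeBorder(b,0,a.shape[0]-b.shape[0],0,0,cv2.BORDER_CONSTANT); cv2.imwrite('pics/c7.png',np.hstack([a,b]))
E
```

```text
t 27.32 pos [0.5296 0.1898 0.2234] phi 0.1025 tilt [-0.0013  0.003 ] F [ 0.28  0.38 -0.14] gap -0.0 q7 -0.09
[275 184  12  15 170] [280.38823529 191.06470588]
0.132 [array([274, 286]), array([184, 196])]
0.158 [array([274, 286]), array([177, 196])]
```

View pics/c7.png

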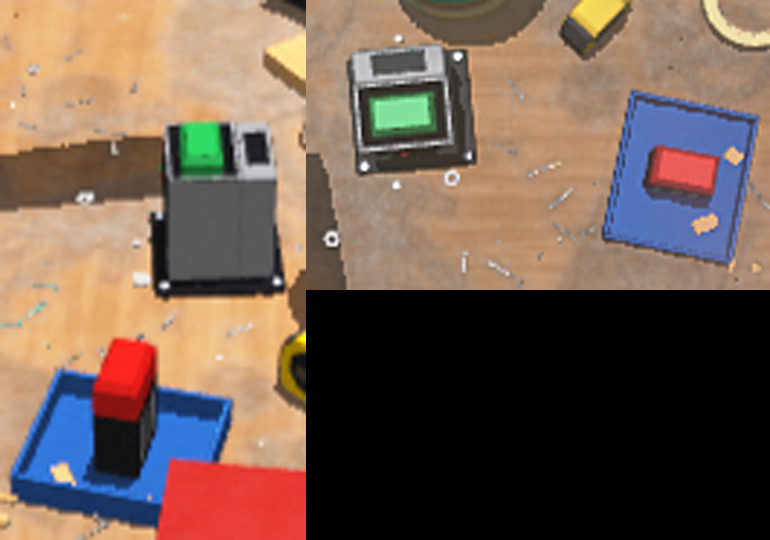

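The green cap sits low in the bay at crop (200,148), matching the held height. The red pack stands in the tray and the arm is clear of everything.

```bash
python3 -c "
from workcell import manip
print(manip.finish_job())"
```

```text
the job is handed in; nothing more can be done
None
```

The job is handed in: in the last pictures the red pack stands upright in the blue tray and the green pack sits in the bay at the held height; no verdict came back.

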